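# Click the batch counter's thumbwheel home

## Robot

A 6-joint arm with a two-finger parallel gripper is mounted at the origin on a cart in front of the work surface, level with it; the furniture and walls round the work are solid. World frame = base frame: x ahead of the robot, y to its left, z up, the work surface at z = 0. Lengths are in mm, angles in degrees, forces in N, time in s.
With the tool pointing down it reaches from about 350 to 925 mm from the base axis. Payload 6.4 kg.
Tool frame: the origin (TCP) lies midway between the tips of the shut fingers; the grasp point (between the pads) lies 19 mm behind it; z points along the fingers, y is the direction in which the jaws open and shut (so a half turn about z gives the same grasp; the last joint's range is limited). The gripper opens to 85 mm and grips with 20 to 120 N. Pads are 22 mm wide; open, the fingers measure 114 mm over their backs; the gripper's body (76 mm by 85 mm) begins 54 mm behind the grasp point. The pads swing forward as they close: fully open they stand 13 mm farther back than shut.
Start: joints at [-78.845, 14.043, 89.255, -0, 76.702, -9.975], TCP at [234.328, -606.304, 231.29] pointing down, gripper open.
Joint ranges: [-179.41, 179.41], [-58.25, 129.5], [7.25, 145.43], [-54.29, 234.29], [11.92, 165.04], [-157.13, 157.13]. Speed limits (degrees/s): [147.25, 147.25, 180, 180, 180, 180].

## Interface

Orientations are given as [roll, pitch, yaw] about the fixed x, y, z axes, in that order (R = Rz(yaw) Ry(pitch) Rx(roll)).
In Python, from bench import bot gives the robot as it stands.
- The arm moves only by the tool jog_arm, never from a script. Its argument "plan" is a list of rows, each a list of 7 numbers: the finger opening in mm, from 0 to 85.4, then the shift along the tool's x, y, z in mm, then the turn, a rotation vector about the tool's x, y, z in rad. A call has 1 to 20 rows; each row shifts and turns the commanded pose from where the row before left it, along the tool's axes as they then stand; what a row does not reach is not made up. A row lasts 1/10 s, in which the tool goes at most 50 mm and 8.59 degrees, less where a joint would pass 70% of its speed; a pose out of reach is approached as far as the arm can. A call with a gripper value outside its range is refused whole. The fingers move at their own pace and stop on an object; "newtons" is the grip in N (left out, the last holds). Time passes only in rows, so rows that do not move let the fingers close. It gives the time, the measured TCP pose, the force and the opening at its end, in the units of the state.
- bot.get_state(): the state, without advancing time (a new reading comes with each control period).
- bot.capture(name): name is "side" or "top"; returns (picture, depth): 400x640x3 uint8, blue, green, red; 400x640 float32, mm along the optical axis (not along the pixel's ray), 0 where there is no reading.
- bot.get_calibration(name): a dict with "intrinsics" (3x3 intrinsics, pixels), "extrinsics" (4x4, takes a point from camera to world coordinates). Camera axes: x right, y down, z forward; pixel columns grow to the right and rows downward; lengths in mm; the calibration is good to about 2 mm. A picture is of the moment at which its call begins. get_calibration takes no time and is no camera call.
- bot.finish_job(): hands the job in, once; it reports no verdict.
The state is a dict: "t": time; "joint_positions": joint angles; "qvel": joint speeds; "tau": joint torques, N m; "eef_pos": TCP position; "ee_rot": TCP orientation; "wrist_force": force on the tool from outside, world axes, zero at the start; "torque": the same for the moment, N m; "opening": finger opening in mm.
Only numpy, scipy, OpenCV 4.12 (cv2) and the standard library are available. Lean on these libraries where they do the work, as an engineer would, in place of code of your own. Each camera call takes 0.05 s, during which the arm holds its last target. There are 200 camera calls.

## Task

The bench counter was left partway through a batch: bring it home for the next one. With a fingertip, flick its lugged thumbwheel so that the lugs passing over the top move toward the counter's index post, click by click, until the one long ball-ended lug has clicked to rest pointing at the tip of that post, without clicking past it. Only push the wheel: do not lift, tip or shove the counter along the bench, and leave the things standing around it as they are.

Things in the scene. Friction and masses are not known exactly. Their poses are not given: they have to be found in the camera images.
- counter: free-standing grey bench counter, about 2 kg: dark foot plate 172 x 112 x 13 mm (x, y, z), two grey cheeks (44 mm long in x, tops at z = 108 mm, y = 19 to 46 and -19 to -30 mm), between them a lugged aluminium thumbwheel. Origin: centre of the underside; z up; -x is its front (index post), turned up to 0.45 rad from facing the robot. Slides or tips at about 10 N on the top lugs.
- wheel_axle (a point): centre of the thumbwheel, at x = y = 0, z = 86 mm of the counter; the axle lies along the counter's y. Wheel: drum of radius 24 mm, 32 mm wide; five radial lugs every 72 degrees, 26 mm wide along the axle, 9 mm thick; four end 55 mm from the axle, the fifth (home lug) ends in a 20 mm ball, 72 mm from the axle
- index_tip (a point): tip of the cone on the thin steel index post (65 mm tall, at x = -78 to -85 mm), at x = -74 mm, y = 0, z = 62 mm of the counter: 18 degrees below level from the axle; with the wheel home the ball stands about 6 mm from it
- home_lug_tip (a point): outer end of the ball on the long home lug, 72 mm from the axle; moves with the wheel
- thumbwheel (a joint): turn of the thumbwheel, rad; grows as the top of the wheel moves toward the index post (counter's -x). At 0 the long lug points straight down. It clicks to rest every 1.257 rad: 0, 1.257, 2.513, 3.770, 5.027 (home), 6.283 (one too far). It starts at one of the first three, so needs 4, 3 or 2 clicks. Stops at -0.25 and 6.6: it does not turn endlessly.
- cast_small: bystander: small hollow waisted plaster shell, 71 mm wide, 101 mm tall, standing loose to the +y side of the counter, about 135 mm from its middle; origin at its underside
- jar_blue: bystander: white jar with a blue cap, 68 mm wide, 96 mm tall, loose, about 135 mm to the -y side of the counter's middle; origin at its underside
- toe_form: bystander: rounded tan foam form, 96 x 77 x 52 mm, loose, at the robot's right; origin at its underside
- sanding_block: bystander: red-brown sanding block, 76 x 104 x 26 mm, loose, at the robot's left; origin at its underside
- wheel_top (a point): point 55 mm straight above the axle, where ordinary lug ends pass over. At every rest two lugs stand 36 degrees either side of straight up, over the rear (+x) and the front. Pushing the rear one toward the front through more than 36 degrees makes the wheel spring on to its next rest by itself; with less it springs back. This takes up to about 5 N at the lug ends.
There are look-alikes about, which are no part of the job. There is more than one size of the counter; the one meant has the size given above.

How it is judged (in metres and radians):
At the end, for the whole second after the job is handed in: The thumbwheel is at rest at its home click (joint 5.027 within 0.15 rad), so that the long ball-ended lug points at the index tip; the counter stands flat on the bench within 40 mm of where it stood (value of joint thumbwheel between 4.87655 and 5.17655 rad and velocity of joint thumbwheel between -0.1 and 0.1 rad/s and angle between counter's own z axis and vertical below 0.05 rad and height (world z) of counter below 0.006 m and distance of counter from where it was at the start of the episode below 0.04 m); the robot touches nothing.
It fails at once if the wheel was clicked past home (value of joint thumbwheel above 5.70655 rad).
It fails at once if the counter was lifted, tipped by more than 0.15 rad or shoved by more than 40 mm (height (world z) of counter above 0.015 m or angle between counter's own z axis and vertical above 0.15 rad or distance of counter from where it was at the start of the episode above 0.04 m).
It fails at once if a thing standing round the counter was lifted, tipped or moved by more than 30 mm ((distance of cast_small from where it was at the start of the episode above 0.03 m or angle between cast_small's own z axis and vertical above 0.3 rad or height (world z) of cast_small above 0.015 m) or (distance of jar_blue from where it was at the start of the episode above 0.03 m or angle between jar_blue's own z axis and vertical above 0.3 rad or height (world z) of jar_blue above 0.015 m) or (distance of toe_form from where it was at the start of the episode above 0.03 m or angle between toe_form's own z axis and vertical above 0.3 rad or height (world z) of toe_form above 0.015 m) or (distance of sanding_block from where it was at the start of the episode above 0.03 m or angle between sanding_block's own z axis and vertical above 0.3 rad or height (world z) of sanding_block above 0.015 m)).
It also fails if it takes over 48 s, if anything falls off the work surface, if the arm or the gripper's body presses on something with over 40 N, if the wrist force passes 120 N, or if a joint passes its speed limit or range.

## Working session

There is one attempt and no reset: what is moved stays moved. The work goes in short steps, Python scripts to look and compute and a tool call to move; the robot and the scene stay as the last step left them, time stands still between calls to the robot, and variables do not carry over. Pictures are saved under pics/ and viewed, about 8 in all and at most 12, crops included, and the job is handed in when it is done.

Besides the shell and the picture viewer there is one more tool, called after "Request:" as name(argument=value, ...) on one line, values as JSON. jog_arm: Moves the arm, as the interface text tells. Its arguments: {"type":"object","properties":{"plan":{"type":"array"},"newtons":{"type":"number"}},"required":["plan"]}

```bash
mkdir -p pics; ls; python3 - <<'E'
from bench import bot
import cv2,numpy as np
for n in("side","top"):
    p,d=bot.capture(n); cv2.imwrite(f"pics/{n}0.png",p); np.save(f"pics/{n}0.npy",d)
    c=bot.get_calibration(n); print(n,np.round(c["intrinsics"],1).tolist(),np.round(c["extrinsics"],3).tolist())
s=bot.get_state();print(s)
E
```

```text
pics
side [[446.1, 0.0, 318.1], [0.0, 446.1, 206.0], [0.0, 0.0, 1.0]] [[-0.857, -0.361, 0.367, 50.547], [-0.515, 0.578, -0.633, 823.04], [0.016, -0.732, -0.681, 1033.78], [0.0, 0.0, 0.0, 1.0]]
top [[490.9, 0.0, 321.7], [0.0, 490.9, 194.8], [0.0, 0.0, 1.0]] [[0.02, -0.988, 0.153, 348.079], [-1.0, -0.018, 0.014, -65.536], [-0.011, -0.153, -0.988, 1444.852], [0.0, 0.0, 0.0, 1.0]]
{'t': 0.1, 'joint_positions': array([-7.88463356e+01,  1.40821075e+01,  8.93198952e+01,  2.34566893e-03,
        7.67019985e+01, -9.97615805e+00]), 'qvel': array([-0.00344038, -0.0453695 , -0.09589091, -0.0370091 ,  0.04261773,
        0.01895189]), 'tau': array([ 1.08929326e-04, -4.30670571e+01, -3.27129829e+01, -1.24236694e-04,
        2.81471839e-03, -1.98862580e-05]), 'eef_pos': array([ 234.21715161, -605.78223721,  230.24983345]), 'ee_rot': array([-1.79897967e+02, -2.02642783e-02,  2.11292628e+01]), 'wrist_force': array([-0.42864788,  0.9044405 , -0.31705666]), 'torque': array([-0.02143349,  0.0256372 ,  0.00664164]), 'opening': 85.24292250699082}
```

View pics/top0.png

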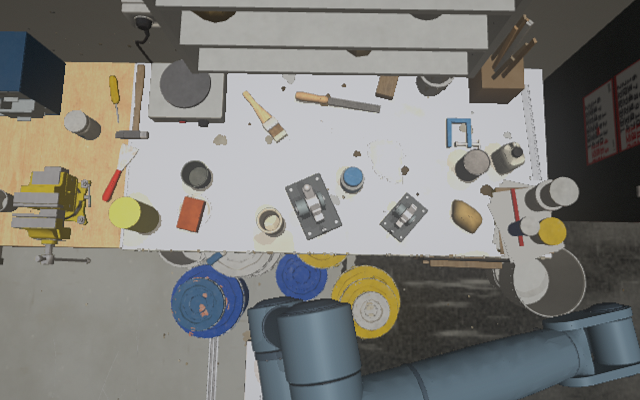

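View pics/side0.png

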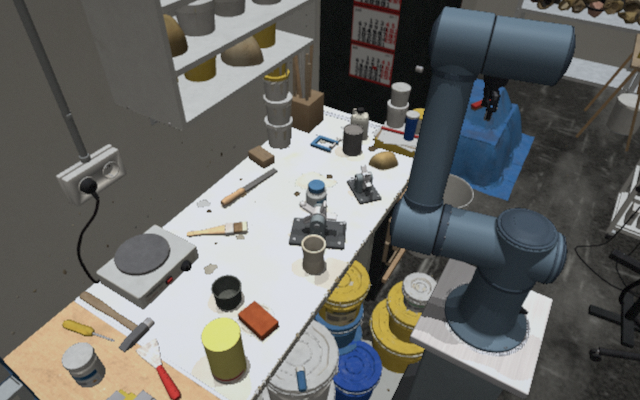

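Top view: the larger counter is at about (314,205), with the cast at (270,221) and the jar at (351,179). The smaller look-alike is at (403,215). Next I fit the foot plate and crop in closer.

```bash
cat > h.py <<'E'
from bench import bot
import cv2,numpy as np
def ray(n,u,v,z):
    c=bot.get_calibration(n);K,E=c["intrinsics"],np.array(c["extrinsics"])
    uv=np.atleast_2d(np.c_[np.ravel(u),np.ravel(v)]).astype(float)
    r=(E[:3,:3]@np.linalg.inv(K)@np.c_[uv,np.ones(len(uv))].T).T; o=E[:3,3]
    return o+r*((z-o[2])/r[:,2])[:,None]
def cloud(n,d):
    c=bot.get_calibration(n);K,E=c["intrinsics"],np.array(c["extrinsics"])
    v,u=np.mgrid[:d.shape[0],:d.shape[1]]
    P=np.stack([(u-K[0,2])/K[0,0]*d,(v-K[1,2])/K[1,1]*d,d],-1)
    return P@E[:3,:3].T+E[:3,3]
E
python3 - <<'E'
from h import *
p=cv2.imread("pics/top0.png");d=np.load("pics/top0.npy")
x0,y0,x1,y1=278,168,348,244
m=np.zeros(p.shape[:2],np.uint8);m[y0:y1,x0:x1]=(p[y0:y1,x0:x1].max(2)<110)*255
n,l,s,_=cv2.connectedComponentsWithStats(m);k=1+np.argmax(s[1:,4])
c=np.argwhere(l==k)[:,::-1]
h=cv2.convexHull(c.astype(np.float32));
W=ray("top",h[:,0,0],h[:,0,1],13)[:,:2].astype(np.float32)
print("rect",cv2.minAreaRect(W),s[k],cv2.boxPoints(cv2.minAreaRect(W)))
C=cloud("top",d);
(cx,cy),_,_=cv2.minAreaRect(W)
Q=C[y0:y1,x0:x1]
for z in(50,80,100,115,130):
    print(z,(Q[...,2]>z).sum(),Q[Q[...,2]>z].mean(0) if (Q[...,2]>z).any() else'')
S=cv2.imread("pics/side0.png")
a=cv2.resize(p[y0:y1,x0:x1],None,fx=6,fy=6,interpolation=2)
b=cv2.resize(S[195:255,280:355],None,fx=5,fy=5,interpolation=2)
o=np.zeros((max(a.shape[0],b.shape[0]),a.shape[1]+b.shape[1],3),np.uint8);o[:a.shape[0],:a.shape[1]]=a;o[:b.shape[0],a.shape[1]:]=b
cv2.imwrite("pics/crop.png",o);print(o.shape)
for n,u,v,z in(("cast",270,218,100),("jar",351,174,96)):print(n,ray("top",u,v,z))
E
```

```text
rect ((536.2655029296875, -20.854049682617188), (171.17677307128906, 111.5733871459961), 24.033065795898438) [286 178  56  62 694] [[ 435.37683     -4.7605247]
 [ 480.81665   -106.66168  ]
 [ 637.1542     -36.947575 ]
 [ 591.71436     64.95358  ]]
50 886 [533.93115509 -26.33731077 137.99236031]
80 721 [532.12364942 -18.61923912 153.77175708]
100 541 [528.01492066 -12.71503815 174.12828066]
115 194 [521.50094973 -22.52200639 293.69095937]
130 111 [507.16884518 -24.82790215 421.20302232]
(456, 795, 3)
cast [[489.20654655  94.82080089 100.        ]]
jar [[ 617.44280559 -127.06268592   96.        ]]
```

View pics/crop.png

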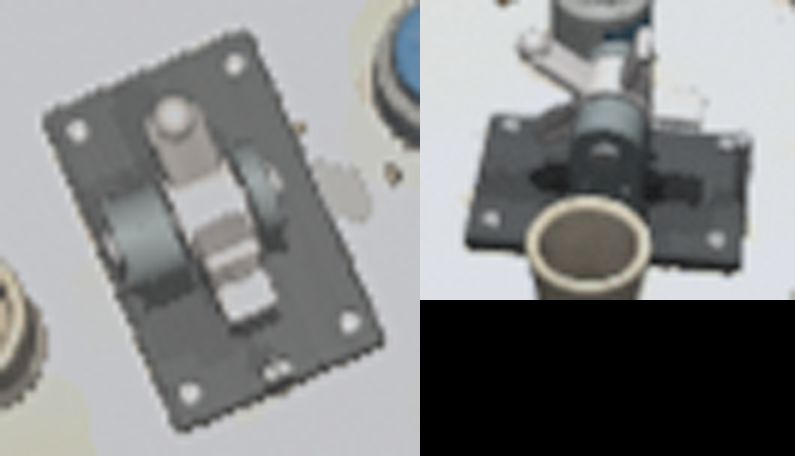

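```bash
cat >> h.py <<'E'
O=np.array([536.3,-20.9,0]);yaw=np.radians(24.03)
R=np.array([[np.cos(yaw),-np.sin(yaw),0],[np.sin(yaw),np.cos(yaw),0],[0,0,1]])
def proj(n,P):
    c=bot.get_calibration(n);E=np.array(c["extrinsics"]);q=c["intrinsics"]@(E[:3,:3].T@(P-E[:3,3]));return q[:2]/q[2]
def lug(th,r=62): return O+R@np.array([r*np.sin(th),0,86-r*np.cos(th)])
E
python3 - <<'E'
from h import *
for k in range(5):
    P=lug(k*1.2566);print(k,P.round(),proj("top",P).round(1),proj("side",P).round(1))
print("axle",proj("top",O+[0,0,86]),"tip",proj("top",O+R@[-74,0,62]))
d=np.load("pics/top0.npy");C=cloud("top",d);print(C[185:190,305:310,2].round())
E
```

```text
0 [536. -21.  24.] [313.1 205.5] [318.7 230. ]
1 [590.   3.  67.] [304.7 184.6] [299.9 218.5]
2 [570.  -6. 136.] [306.8 187.7] [307.2 202.6]
3 [503. -36. 136.] [317.2 212.3] [331.5 204.9]
4 [482. -45.  67.] [320.8 222.6] [338.  222.2]
axle [312.51310321 202.53503732] tip [322.89582931 227.6260276 ]
[[ 146.  147.  148.  145.  139.]
 [ 151.  143.  145.  149.  148.]
 [ 147.  150.  148.  149.  139.]
 [ 146.  147. 1445.  146.  147.]
 [ 150.  142.  143.  143.  137.]]
```

The ball fits rest 2.513: its measured top is at z of about 146 and it sits on the rear side, so 2 clicks are needed. The plate fit is 171 x 112 mm, which matches. I'll move to a point above and behind the rear lug with the fingers shut.

Request:
jog_arm(plan=[[0,33,-25.9,0,0,0,-0.05],[0,33,-25.9,0,0,0,0],[0,33,-25.9,0,0,0,0],[0,33,-25.9,0,0,0,0],[0,33,-25.9,0,0,0,0],[0,33,-25.9,0,0,0,0],[0,33,-25.9,0,0,0,0],[0,33,-25.9,0,0,0,0],[0,33,-25.9,0,0,0,0],[0,33,-25.9,0,0,0,0],[0,33,-25.9,0,0,0,0],[0,33,-25.9,0,0,0,0],[0,33,-25.9,0,0,0,0],[0,33,-25.9,0,0,0,0],[0,33,-25.9,0,0,0,0],[0,33,-25.9,0,0,0,0],[0,33,-25.9,0,0,0,0],[0,0,0,0,0,0,0],[0,0,0,0,0,0,0]], newtons=20)

```text
t: 2.0
eef_pos: [569.4, 23.8, 230.6]
ee_rot: [-180.0, 0.1, 24.1]
wrist_force: [0.2, -0.3, 0.1]
opening: -0.1
```

```bash
cat >> h.py <<'E'
def rep(tag):
    s=bot.get_state();e=s["eef_pos"];print("t",round(s["t"],2),"ctr",(R.T@(e-O)).round(1),"rpy",s["ee_rot"].round(1),"F",s["wrist_force"].round(1),"op",round(s["opening"],1))
    o=[]
    for n,(u,v) in(("top",(313,200)),("side",(318,215))):
        p,d=bot.capture(n);np.save(f"pics/{tag}_{n}.npy",d);cv2.imwrite(f"pics/{tag}_{n}.png",p)
        o.append(cv2.resize(p[v-50:v+50,u-40:u+40],None,fx=5,fy=5,interpolation=2))
    cv2.imwrite(f"pics/{tag}.png",np.hstack(o))
E
python3 -c "
from h import *
rep('a')"
```

```text
t 2.0 ctr [ 48.4  27.3 230.6] rpy [-1.80e+02  1.00e-01  2.41e+01] F [ 0.2 -0.3  0.1] op -0.1
```

View pics/a.png

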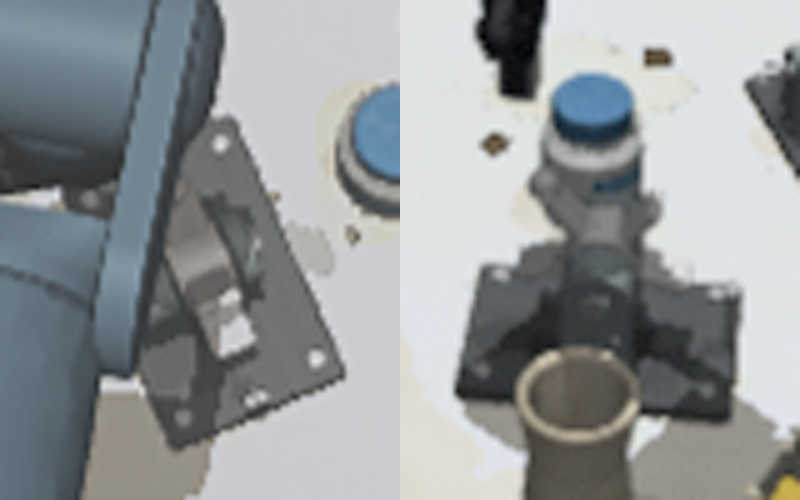

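The side view shows the ball at about (307,202) px, against (307,203) predicted for rest 2.513, so that is confirmed. Next I go down behind the ball lug.

Request:
jog_arm(plan=[[0,10.3,13.7,0,0,0,0],[0,10.3,13.6,0,0,0,0],[0,0,0,34,0,0,0],[0,0,0,34,0,0,0],[0,0,0,34.6,0,0,0],[0,0,0,0,0,0,0],[0,0,0,0,0,0,0]])

```text
t: 2.8
eef_pos: [599.3, 5.5, 129.0]
ee_rot: [-180.0, 0.0, 23.9]
wrist_force: [0.1, 0.4, 1.0]
opening: 0.2
```

```bash
python3 -c "
from h import *
rep('b')"
```

```text
t 2.8 ctr [ 68.3  -1.5 129. ] rpy [-180.     0.    23.9] F [0.1 0.4 1. ] op 0.2
```

View pics/b.png

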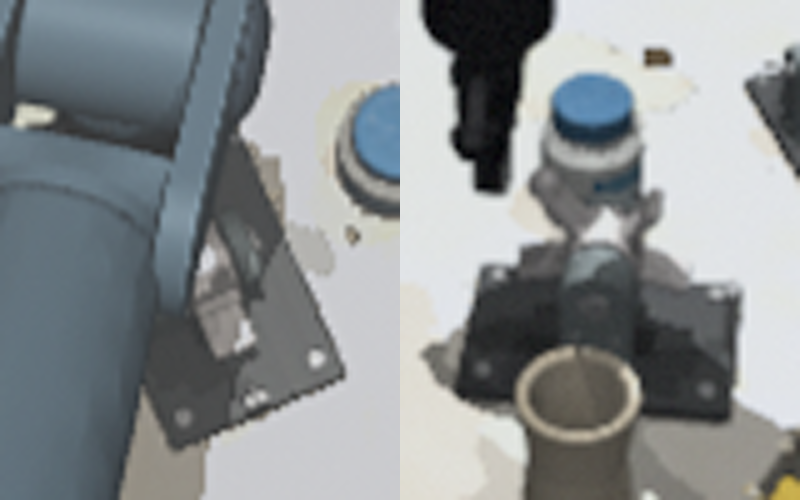

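The fingertip, at about (490,185) in the crop, stands just behind the ball at (545,185). First push.

Request:
jog_arm(plan=[[0,-5,-0.2,0,0,0,0],[0,-5,-0.2,0,0,0,0],[0,-5,-0.2,0,0,0,0],[0,-5,-0.2,0,0,0,0],[0,-5,-0.2,0,0,0,0],[0,-5,-0.2,0,0,0,0],[0,-5,-0.2,0,0,0,0],[0,-5,0,0,0,0,0],[0,-5,0,0,0,0,0],[0,-5,0,0,0,0,0],[0,-5,0,0,0,0,0],[0,0,0,0,0,0,0],[0,0,0,0,0,0,0],[0,0,0,0,0,0,0]])

```text
t: 4.3
eef_pos: [548.8, -14.6, 128.7]
ee_rot: [-180.0, 0.0, 24.0]
wrist_force: [1.3, -0.3, -0.5]
opening: -0.1
```

```bash
python3 -c "
from h import *
rep('c')"
```

```text
t 4.3 ctr [ 14.    0.7 128.7] rpy [-180.    0.   24.] F [ 1.3 -0.3 -0.5] op -0.1
```

View pics/c.png

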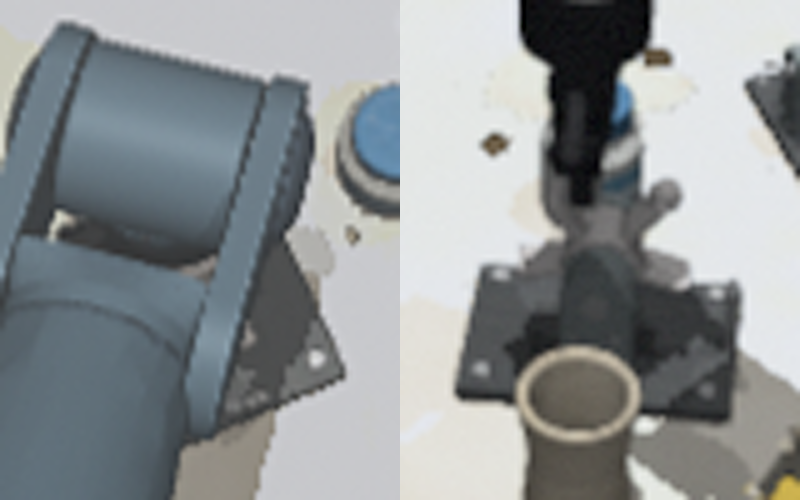

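It clicked: the ball is at about (331,203) px, and rest 3.770 predicts (331.5,205). The plate is in the same place. I lift, go back, and lower behind the next, ordinary lug with the tip at z = 118.

Request:
jog_arm(plan=[[0,0,0,-30,0,0,0],[0,0,0,-30,0,0,0],[0,24,0,0,0,0,0],[0,24,0.7,0,0,0,0],[0,0,0,0,0,0,0],[0,0,0,35,0,0,0],[0,0,0,35.7,0,0,0],[0,0,0,0,0,0,0],[0,0,0,0,0,0,0]])

```text
t: 5.3
eef_pos: [592.3, 4.3, 117.9]
ee_rot: [-179.9, 0.1, 24.0]
wrist_force: [0.2, -0.5, 0.3]
opening: -0.3
```

```bash
python3 -c "
from h import *
rep('d')"
```

```text
t 5.3 ctr [ 61.4   0.2 117.9] rpy [-1.799e+02  1.000e-01  2.400e+01] F [ 0.2 -0.5  0.3] op -0.3
```

View pics/d.png

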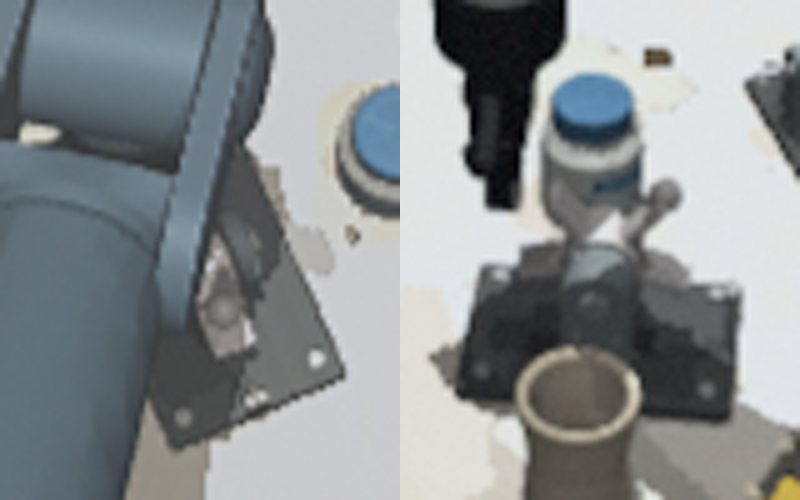

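The wheel still stands at 3.770, with the ball at (662,190) in the crop, and the finger is behind the rear lug. Second push.

Request:
jog_arm(plan=[[0,-5,0,0,0,0,0],[0,-5,0,0,0,0,0],[0,-5,0,0,0,0,0],[0,-5,0,0,0,0,0],[0,-5,0,0,0,0,0],[0,-5,0,0,0,0,0],[0,-5,0,0,0,0,0],[0,-5,0,0,0,0,0],[0,-5,0,0,0,0,0],[0,-5,0,0,0,0,0],[0,0,0,0,0,0,0],[0,0,0,0,0,0,0],[0,0,0,0,0,0,0]])

```text
t: 6.7
eef_pos: [546.0, -16.1, 117.1]
ee_rot: [-179.9, 0.2, 24.0]
wrist_force: [-3.8, -1.4, -0.9]
opening: 0.0
```

```bash
python3 -c "
from h import *
rep('e')"
```

```text
t 6.7 ctr [ 10.8   0.5 117.1] rpy [-179.9    0.2   24. ] F [-3.8 -1.4 -0.9] op 0.0
```

View pics/e.png

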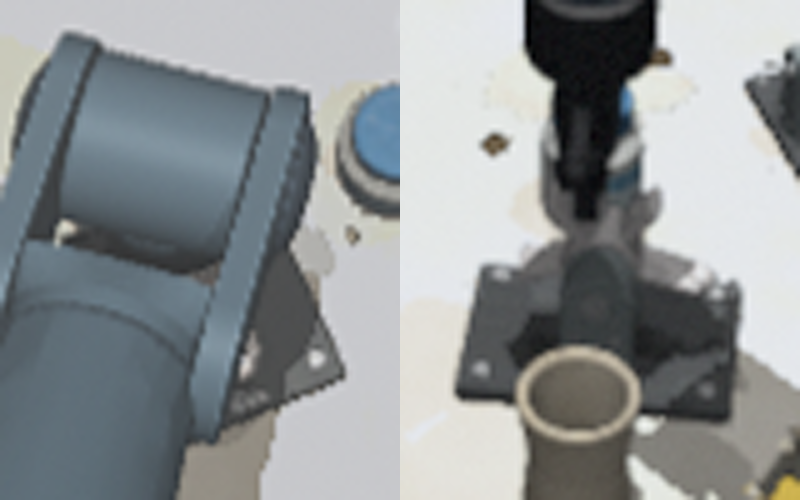

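It clicked to home, with the ball at about (339,220) px against (338,222) predicted. The next lug rests on the back of the finger with about 4 N. I'll ease 6 mm forward into the gap between the lugs, then lift clear and retreat.

Request:
jog_arm(plan=[[0,-3,0,0,0,0,0],[0,-3,0,0,0,0,0],[0,0,0,0,0,0,0],[0,0,0,-20,0,0,0],[0,0,0,-30,0,0,0],[0,0,0,-40,0,0,0],[0,0,0,-30,0,0,0],[0,-20,40,0,0,0,0],[0,-20,40,0,0,0,0],[0,-20,40,0,0,0,0],[0,-20,40,0,0,0,0],[0,-20,40,0,0,0,0],[0,-20,40,0,0,0,0],[0,-20,40,0,0,0,0],[0,0,0,0,0,0,0],[0,0,0,0,0,0,0],[0,0,0,0,0,0,0]])

```text
t: 8.5
eef_pos: [527.9, -330.4, 238.0]
ee_rot: [-180.0, -0.0, 24.0]
wrist_force: [0.7, 0.0, -0.8]
opening: 0.1
```

```bash
python3 - <<'E'
from h import *
rep('f')
p=cv2.imread("pics/f_top.png");x0,y0,x1,y1=278,168,348,244
m=np.zeros(p.shape[:2],np.uint8);m[y0:y1,x0:x1]=(p[y0:y1,x0:x1].max(2)<110)*255
n,l,s,_=cv2.connectedComponentsWithStats(m);k=1+np.argmax(s[1:,4])
h=cv2.convexHull(np.argwhere(l==k)[:,::-1].astype(np.float32));W=ray("top",h[:,0,0],h[:,0,1],13)[:,:2].astype(np.float32)
print(cv2.minAreaRect(W))
E
```

```text
t 8.5 ctr [-133.7 -279.3  238. ] rpy [-180.   -0.   24.] F [ 0.7  0.  -0.8] op 0.1
((534.3469848632812, -22.040512084960938), (168.96897888183594, 111.6832046508789), 23.66459846496582)
```

View pics/f.png

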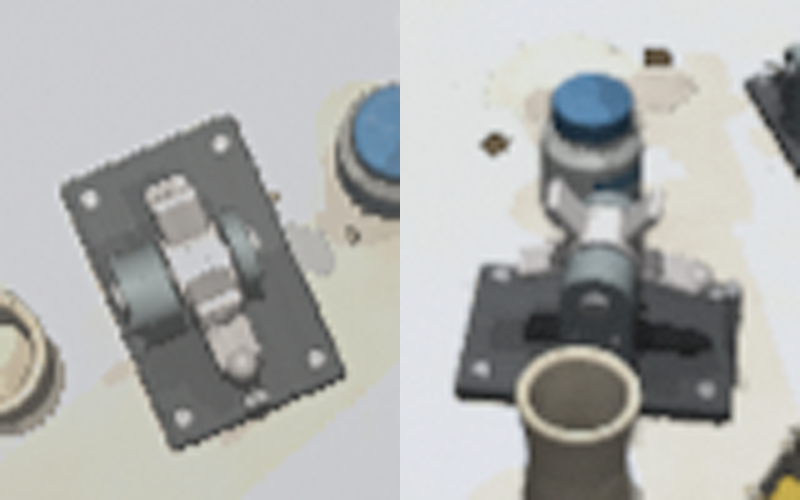

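In the top view the ball is at (321,222.4) px, against (320.8,222.6) predicted for home, and it points at the index post. The counter reads within 2 mm of its start and the arm is clear, so I'm handing in.

```bash
python3 -c "
from bench import bot
print(bot.finish_job())"
```

```text
the job is handed in; nothing more can be done
None
```

The counter is home: the long ball-ended lug has clicked to rest pointing at the index tip, and I handed the job in at about 8.5 s. The wheel started at 2.513 rad, so I gave it two fingertip pushes, one click each, then lifted the finger clear.

- **Wheel:** in the last top view the ball was at (321, 222.4) px, and (320.8, 222.6) is predicted for the home rest.
- **Counter:** the foot plate read about 2 mm and 0.4° from its starting fit, which is within measuring noise.
- **Bystanders:** the jar and the cast looked unmoved by eye. I did not re-measure them, or check the foam form and the sanding block; the arm worked well away from those two.
- **Robot:** the gripper was clear at the end, with a wrist force of about 1 N, which is noise level. After the second click the next lug rested on the back of the finger with about 4 N, so I eased 6 mm forward before lifting.

One early reading disagreed: my first estimate of the ball in the side view was about 5 px off the prediction. The next side view matched it to within about 1 px, before I pushed anything.

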